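Close the sold carton and hold up the heaviest ore tin

TASK

Finish this buyer's order at the mineral stall: fold the carton's brown flap down first, then the white flap down over it, so that the carton is closed. The buyer also wants the heaviest of the three identical tins to go on top: heft them to find it, set the other two down standing upright on the table, never tipping any tin over, and finish while still holding the heaviest upright in the fingers, still and clear in the air, a hand's breadth above the middle of the closed carton. Leave the two specimens in their trays and the loupe where they are.

Things in the scene. Friction and masses are not known exactly. Their poses are not given: they have to be found in the camera images.
- table: The blue-covered table; its top is the work surface at height 0. Origin: a point on its top.
- carton: Open brown carton fixed to the table, 170 mm (its x) by 150 mm (its y) by 85 mm high, walls 4 mm, with small trays of minerals inside. Origin: centre of its underside; its yaw varies.
- carton_top (a point): Middle of the closed carton's top, on the carton's axis, 94 mm above the table (the upper face of the closed white flap).
- flap_inner_hinge (a point): Middle of the brown flap's hinge line, on the carton's rim at its +y side, 85 mm above the table; the line runs along the carton's x.
- flap_inner (a joint): Brown card flap, 164 mm long along its hinge, 90 mm from hinge to free edge, 4 mm thick (on the outer face's side of the hinge line). Value: angle open in rad, 0 = flat on the carton (free edge towards the carton's -y), 1.57 = standing upright, more = leaning outward. A light, stiff crease (0.05 N m): it stays wherever it is left; about 1 N at the free half moves it; it stops at 0.
- flap_outer_hinge (a point): Middle of the white flap's hinge line, at the carton's -y side, 90 mm above the table; the line runs along the carton's x.
- flap_outer (a joint): White card flap, 170 mm long along its hinge, 115 mm from hinge to free edge, 4 mm thick (on the outer face's side of the hinge line); closes over the brown one. Value: as for the brown flap, 0 = flat (free edge towards the carton's +y). The same stiff crease.
- tin_a: One of three tins that look and measure the same: closed upright can, aluminium body, green lid, 56 mm across (57 at the lid's edge), 75 mm high. Origin: centre of its underside; z up along its axis. It holds an unseen lump of ore, a little loose inside; a tin weighs 0.18 to 0.67 kg in all and the heaviest is at least 0.2 kg heavier than either of the others, which differ by 0.13 kg at most. Which name or place has it changes from start to start.
- tin_b: One of three tins that look and measure the same: closed upright can, aluminium body, green lid, 56 mm across (57 at the lid's edge), 75 mm high. Origin: centre of its underside; z up along its axis. It holds an unseen lump of ore, a little loose inside; a tin weighs 0.18 to 0.67 kg in all and the heaviest is at least 0.2 kg heavier than either of the others, which differ by 0.13 kg at most. Which name or place has it changes from start to start.
- tin_c: One of three tins that look and measure the same: closed upright can, aluminium body, green lid, 56 mm across (57 at the lid's edge), 75 mm high. Origin: centre of its underside; z up along its axis. It holds an unseen lump of ore, a little loose inside; a tin weighs 0.18 to 0.67 kg in all and the heaviest is at least 0.2 kg heavier than either of the others, which differ by 0.13 kg at most. Which name or place has it changes from start to start.
- specimen_green: Bystander: green mineral in a white tray 75 x 75 x 20 mm, 40 mm high in all. Leave it where it is. Origin: centre of its underside.
- specimen_pink: Bystander: reddish mineral in a white tray 75 x 75 x 20 mm, 40 mm high in all. Leave it where it is. Origin: centre of its underside.
- loupe: Bystander: black round loupe, 40 mm across, 12 mm high, with a flat steel grip reaching 67 mm from the centre along its +x, 10 mm high. Leave it where it is. Origin: centre of the round part's underside.
There are look-alikes about, which are no part of the job. Of the things shaped like the carton, the brown one is meant.

How it is judged (in metres and radians):
On the way, in this order (a step that is already met when the one before it is completed fails the run):
1. the brown flap is folded down flat, the white one still open (value of joint flap_inner below 0.15 rad and value of joint flap_outer above 0.6 rad), for 0.2 s.
2. the white flap is folded down over it (value of joint each of flap_inner, flap_outer below 0.15 rad), for 0.2 s.
At the end, for the whole second after the job is handed in: Both flaps within 0.15 rad of flat; the heaviest tin gripped, upright (0.25 rad), still, touching only the fingers, underside 30 mm or more above the closed carton and within 60 mm of its middle; the other two (each under 4.2 N on the table) upright, still and let go on the table (all of step 2 and ((height (world z) of tin_a above 0.124 m and horizontal distance between tin_a and carton_top below 0.06 m and angle between tin_a's own z axis and vertical below 0.25 rad and contact force between tin_a and the fingers above 2 N and contact force between tin_a and carton below 0.05 N and contact force between tin_a and table below 0.05 N and linear speed of tin_a below 0.05 m/s and contact force between tin_b and table between 1 and 4.2 N and contact force between each of tin_b, tin_c and tin_a below 0.05 N and contact force between each of tin_b, tin_c and the fingers below 0.05 N and angle between each of tin_b, tin_c's own z axis and vertical below 0.1 rad and height (world z) of each of tin_b, tin_c below 0.01 m and linear speed of each of tin_b, tin_c below 0.02 m/s and contact force between tin_c and table between 1 and 4.2 N) or (height (world z) of tin_b above 0.124 m and horizontal distance between tin_b and carton_top below 0.06 m and angle between tin_b's own z axis and vertical below 0.25 rad and contact force between tin_b and the fingers above 2 N and contact force between tin_b and carton below 0.05 N and contact force between tin_b and table below 0.05 N and linear speed of tin_b below 0.05 m/s and contact force between tin_a and table between 1 and 4.2 N and contact force between each of tin_a, tin_c and tin_b below 0.05 N and contact force between each of tin_a, tin_c and the fingers below 0.05 N and angle between each of tin_a, tin_c's own z axis and vertical below 0.1 rad and height (world z) of each of tin_a, tin_c below 0.01 m and linear speed of each of tin_a, tin_c below 0.02 m/s and contact force between tin_c and table between 1 and 4.2 N) or (height (world z) of tin_c above 0.124 m and horizontal distance between tin_c and carton_top below 0.06 m and angle between tin_c's own z axis and vertical below 0.25 rad and contact force between tin_c and the fingers above 2 N and contact force between tin_c and carton below 0.05 N and contact force between tin_c and table below 0.05 N and linear speed of tin_c below 0.05 m/s and contact force between tin_a and table between 1 and 4.2 N and contact force between each of tin_a, tin_b and tin_c below 0.05 N and contact force between each of tin_a, tin_b and the fingers below 0.05 N and angle between each of tin_a, tin_b's own z axis and vertical below 0.1 rad and height (world z) of each of tin_a, tin_b below 0.01 m and linear speed of each of tin_a, tin_b below 0.02 m/s and contact force between tin_b and table between 1 and 4.2 N))); the arm keeps its last pose, push and grip.
It fails at once if a tin is tipped over (angle between any of tin_a, tin_b, tin_c's own z axis and vertical above 0.7 rad).
It fails at once if a specimen or the loupe is shifted by more than 25 mm (distance of any of specimen_green, specimen_pink, loupe from where it was at the start of the episode above 0.025 m).
It also fails if it takes over 72 s, if anything falls off the work surface, if the arm or the gripper's body presses on something with over 40 N, if the wrist force passes 120 N, or if a joint passes its speed limit or range.

ROBOT

A 6-joint arm with a two-finger parallel gripper is mounted at the origin on the work surface. World frame = base frame: x ahead of the robot, y to its left, z up, the work surface at z = 0. Lengths are in mm, angles in rad, forces in N, time in s.
With the tool pointing down it reaches from about 300 to 775 mm from the base axis. Payload 14.6 kg.
Tool frame: the origin (TCP) lies between the finger pads; the fingertips stand 19 mm ahead of it and the grasp point (between the pads) is the TCP; z points along the fingers, y is the line along which they close (so a half turn about z gives the same grasp; the last joint's range is limited). The gripper opens to 94 mm and grips with 3 to 60 N. Pads are 16 mm wide; open, the fingers measure 119 mm over their backs; the gripper's body (75 mm by 177 mm) begins 78 mm behind the grasp point.
Start: joints at [-1.255, 0.3, 1.521, -0, 1.321, -0.067], TCP at [205.428, -510.185, 224.446] pointing down, gripper open.
Joint ranges: [-3.03, 3.03], [-0.79, 2.21], [0.23, 2.52], [-1.04, 4.18], [0, 3.07], [-2.55, 2.55]. Speed limits (rad/s): [2.22, 2.22, 2.57, 3.14, 3.14, 3.14].

INTERFACE

Orientations are given as [roll, pitch, yaw] about the fixed x, y, z axes, in that order (R = Rz(yaw) Ry(pitch) Rx(roll)).
In Python, from cell import monitor, imaging, job, find_in, trace gives the robot as it stands. The module is installed in compiled form; this text tells all that it offers.
- The arm moves only by the tool arm_command, never from a script. Its argument "steps" is a list of rows, each a list of 5 numbers: the opening, from 0 (shut) to 1 (fully open), then the shift along the tool's x, y, z in mm, then the turn about the tool's z in degrees. In form: [[gripper, dx, dy, dz, turn], ...]. A call has 1 to 20 rows; each row is the pose to reach, as a shift and turn from the pose commanded when the call began, along the tool's axes at that moment; what a row does not reach only later rows make up. A row lasts 1/8 s, in which the tool goes at most 62.5 mm and 10.7 degrees, less where a joint would pass 70% of its speed; a pose out of reach is approached as far as the arm can. A call with a gripper value outside its range is refused whole. The fingers move at their own pace and stop on an object; "force" is the grip in N (left out, the last holds). Time passes only in rows, so rows that repeat a pose let the fingers close. It gives the time, the measured TCP pose, the force, the opening and the grip force at its end, in the units of the state.
- monitor.read_state(): the state, without advancing time (a new reading comes with each control period).
- imaging.camera(name): name is "scene" or "top" or "wrist"; returns a dict with "img" (420x560x3 uint8, red, green, blue), "mtx" (3x3 intrinsics, pixels), "view" (4x4, takes a point from world to camera coordinates). Camera axes: x right, y down, z forward; pixel columns grow to the right and rows downward; lengths in mm; the calibration is good to about 2 mm. The wrist camera is an equidistant fisheye: a pixel r from the principal point sees the ray r / f radians off the axis. A picture is of the moment at which its call begins. There is no depth.
- job.sign_off(): hands the job in; it is judged then, once.
Trained networks look in a picture, given as the dict that the camera call returned (one of the last four; its "shot" number tells which), for a name from the list of things; names that differ only in an ending like _2 or _b are one class to them, and where a whole thing is asked for, a point or a joint stands for the part that bears it (a point fixed in the world has none). Each returns a list of dicts, best first, with "p" (0 to 1); they miss things now and then, are a little off and sometimes report something else, mostly with a low value. They report only what shows in the picture. A call takes as long as a camera call. They do not tell look-alikes from the thing itself.
- find_in(picture, target): "rect" ([centre column, centre row, width, height] in pixels, round what is visible of it).
- trace(picture, target): "region" (420x560 bool, what is visible of it) and "rect" ([centre column, centre row, width, height] in pixels, round what is visible of it).
The state is a dict: "clock": time; "joints": joint angles; "qd": joint speeds; "effort": joint torques, N m; "eef_pos": TCP position; "eef_rot": TCP orientation; "wrist_force": force on the tool from outside, world axes, zero at the start; "moment": the same for the moment, N m; "finger_gap": finger opening in mm; "finger_force": force on a finger pad.
Only numpy, scipy, OpenCV 4.12 (cv2) and the standard library are available. Lean on these libraries where they do the work, as an engineer would, in place of code of your own. Each camera call takes 0.05 s, during which the arm holds its last target. There are 200 camera calls.

## Working session

There is one attempt and no reset: what is moved stays moved. The work goes in short steps, Python scripts to look and compute and a tool call to move; the robot and the scene stay as the last step left them, time stands still between calls to the robot, and variables do not carry over. Pictures are saved under pics/ and viewed, at most 10 in all, crops included, and the job is handed in when it is done.

Besides the shell and the picture viewer there is one more tool, called after "Call:" by a JSON object that holds its "method" and its "body", one argument or row to a line. arm_command: Moves the arm, as the interface text tells. Its arguments: {"type":"object","properties":{"steps":{"type":"array","items":{"type":"array","items":{"type":"number"}}},"force":{"type":"number"}},"required":["steps"]}

```bash
mkdir -p pics; cat > h.py <<'E'
import numpy as np, cv2
from cell import monitor, imaging, job, find_in, trace
def ray(c,u,v):
    K=np.array(c["mtx"]);V=np.array(c["view"]);d=np.linalg.solve(K,[u,v,1.])
    R=V[:3,:3];return -R.T@V[:3,3],R.T@d
def at(c,u,v,z):
    o,d=ray(c,u,v);return o+d*(z-o[2])/d[2]
def proj(c,P):
    P=np.atleast_2d(P);V=np.array(c["view"]);q=P@V[:3,:3].T+V[:3,3];q=q@np.array(c["mtx"]).T
    return q[:,:2]/q[:,2:]
E
python3 - <<'E'
from h import *
s=monitor.read_state();print({k:np.round(v,3) for k,v in s.items()})
cs={}
for n in("top","scene"):
    c=imaging.camera(n);cs[n]=c
    cv2.imwrite(f"pics/{n}0.png",c["img"][:,:,::-1])
    for t,z in(("tin_a",75),("carton",85),("flap_inner",85),("flap_outer",90),("specimen_green",20),("specimen_pink",20),("loupe",6)):
        for r in find_in(c,t)[:5]:
            print(n,t,round(r["p"],2),np.round(r["rect"]),np.round(at(c,*r["rect"][:2],z)))
a=cv2.resize(np.hstack([cs["top"]["img"],cs["scene"]["img"]]),None,fx=.714,fy=.714)
E
```

```text
{'clock': np.float64(0.0), 'joints': array([-1.255,  0.3  ,  1.522,  0.   ,  1.321, -0.067]), 'qd': array([-0.   ,  0.001,  0.001,  0.   , -0.   ,  0.002]), 'effort': array([-3.0000e-03, -5.3182e+01, -3.5274e+01,  7.1000e-02,  2.4000e-02,
       -0.0000e+00]), 'eef_pos': array([ 205.346, -509.949,  223.863]), 'eef_rot': array([-3.14 , -0.   ,  0.383]), 'wrist_force': array([ 0.146, -0.13 , -1.016]), 'moment': array([ 0.013, -0.025, -0.06 ]), 'finger_force': np.float64(0.0), 'finger_gap': np.float64(94.063)}
top tin_a 0.83 [303. 194.  18.  24.] [598. -81.  75.]
top tin_a 0.71 [357. 239.  25.  19.] [ 480. -224.   75.]
top tin_a 0.69 [402. 230.  27.  22.] [ 504. -344.   75.]
top carton 0.76 [180. 142.  73.  77.] [735. 248.  85.]
top carton 0.61 [182. 229.  98.  80.] [505. 237.  85.]
top flap_inner 0.58 [154. 222.  26.  65.] [522. 310.  85.]
top flap_inner 0.58 [157. 134.  26.  58.] [758. 310.  85.]
top flap_outer 0.86 [182. 141.  56.  70.] [738. 240.  90.]
top flap_outer 0.6 [209. 234.  25.  63.] [491. 166.  90.]
top specimen_green 0.79 [322. 134.  35.  34.] [ 777. -138.   20.]
top spec
[... 253 characters left out ...]
38.  30.  45.] [626. -76.  75.]
scene carton 0.95 [402. 335. 119. 135.] [773. 245.  85.]
scene carton 0.57 [399. 204. 110. 148.] [486. 228.  85.]
scene flap_inner 0.8 [443. 338.  43.  86.] [766. 311.  85.]
scene flap_inner 0.64 [442. 207.  28.  80.] [478. 314.  85.]
scene flap_outer 0.77 [398. 320.  95. 106.] [749. 236.  90.]
scene flap_outer 0.62 [364. 179.  36.  93.] [437. 155.  90.]
scene specimen_green 0.77 [180. 322.  52.  54.] [ 788. -141.   20.]
scene specimen_green 0.52 [280. 210. 560. 420.] [495. -10.  20.]
scene specimen_pink 0.81 [269. 337.  48.  54.] [787.  23.  20.]
scene loupe 0.53 [181. 140.  34.  20.] [ 312. -285.    6.]
scene loupe 0.18 [280. 210. 560. 419.] [484. -11.   6.]
```

View pics/top0.png

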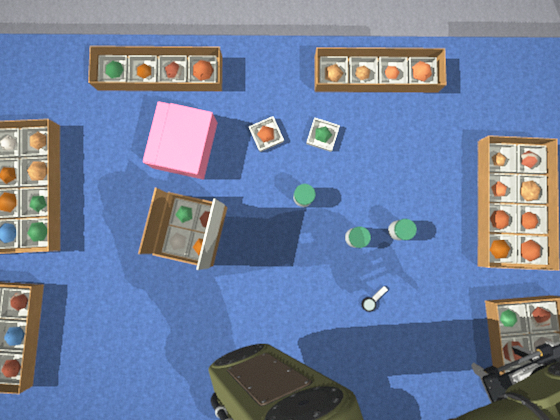

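View pics/scene0.png

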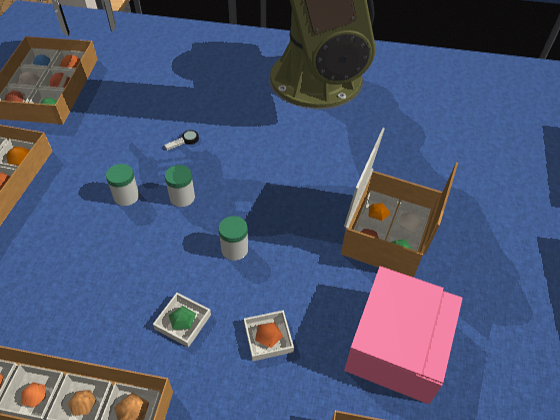

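```bash
cat > fit.py <<'E'
from h import *
from scipy.optimize import minimize, least_squares
cs=[imaging.camera("top"),imaging.camera("scene")]
def near(c,t,uv):
    L=trace(c,t); return min(L,key=lambda r:np.hypot(r["rect"][0]-uv[0],r["rect"][1]-uv[1]))
M=[[near(c,t,uv)["region"] for t,uv in zip(("flap_inner","flap_outer","carton"),U)] for c,U in zip(cs,([(154,222),(209,234),(182,229)],[(442,207),(364,179),(399,204)]))]
def flaps(p):
    x,y,w,ai,ao=p;R=np.array([[np.cos(w),-np.sin(w)],[np.sin(w),np.cos(w)]])
    out=[]
    def W(L):L=np.array(L);L[:,:2]=L[:,:2]@R.T+[x,y];return L
    for s,a,h,l,n in((1,ai,85,82,90),(-1,ao,90,85,115)):
        d=np.array([0,-s*np.cos(a),np.sin(a)]);nn=np.array([0,s*np.sin(a),np.cos(a)])
        o=np.array([0,s*75.,h]);out.append(W([o+e*np.array([l,0,0])+d*f+nn*g for e in(-1,1) for f in(0,n) for g in(0,4)]))
    out.append(W([[85*i,75*j,k] for i in(-1,1) for j in(-1,1) for k in(0.,85.)]))
    return out
def mask(c,P,S=4):
    m=np.zeros((420*S,560*S),np.uint8)
    cv2.fillConvexPoly(m,cv2.convexHull(np.round((proj(c,P)+.5)*S).astype(np.int32)),255)
    return cv2.resize(m,(560,420),interpolation=cv2.INTER_AREA)/255.
def cost(p):
    F=flaps(p);e=0
    for c,mm in zip(cs,M):
        Q=[mask(c,f) for f in F]
        for k in(0,1):
            e+=1-np.minimum(Q[k],mm[k]).sum()/np.maximum(Q[k],mm[k]).sum()
        A=np.maximum.reduce(Q);B=np.maximum.reduce([m.astype(float) for m in mm])
        e+=2*(1-np.minimum(A,B).sum()/np.maximum(A,B).sum())
    return e
best=None
for w in(-.25,0,.2):
    s0=np.array([505,237,w,1.9,1.6]);sim=np.vstack([s0]+[s0+d for d in np.diag([20,20,.2,.3,.3])])
    r=minimize(cost,s0,method="Nelder-Mead",options=dict(initial_simplex=sim,maxiter=350))
    print(np.round(r.x,3),round(r.fun,3))
    if best is None or r.fun<best.fun:best=r
tins=[((303,194),(234,238),(610,-80)),((357,239),(179,185),(500,-222)),((402,230),(124,182),(515,-340))]
th=np.linspace(0,2*np.pi,40)
for a,b,g in tins:
    obs=[near(c,"tin_a",uv)["region"] for c,uv in zip(cs,(a,b))]
    def f(q):
        P=np.vstack([np.c_[q[0]+28*np.cos(th),q[1]+28*np.sin(th),0*th+z] for z in(0,75)]);e=0
        for c,o in zip(cs,obs):
            m=mask(c,P);e+=1-np.minimum(m,o).sum()/np.maximum(m,o).sum()
        return e
    r=minimize(f,g,method="Nelder-Mead",options=dict(initial_simplex=[g,(g[0]+15,g[1]),(g[0],g[1]+15)]))
    print("tin",np.round(r.x,1),round(r.fun,3))
ims=[]
for c,(u,v) in zip(cs,((180,190),(400,250))):
    im=c["img"][:,:,::-1].copy();im=cv2.resize(im,None,fx=4,fy=4)
    for F,col in zip(flaps(best.x),((0,255,0),(255,0,255),(0,255,255))):
        cv2.polylines(im,[cv2.convexHull(np.round((proj(c,F)+.5)*4).astype(np.int32))],True,col,1)
    ims.append(im[max(0,4*v-300):4*v+300,4*u-200:4*u+200])
cv2.imwrite("pics/fit.png",np.hstack(ims))
E
python3 fit.py
```

```text
[ 5.05220e+02  2.15829e+02 -1.70000e-01  1.70500e+00  1.41400e+00] 1.555
[ 5.02738e+02  2.21764e+02 -2.27000e-01  1.60700e+00  1.50500e+00] 0.742
[ 5.03218e+02  2.21681e+02 -2.24000e-01  1.60700e+00  1.50500e+00] 0.729
tin [599.  -85.6] 0.144
tin [ 483.7 -230.7] 0.144
tin [ 504.7 -353.9] 0.224
```

View pics/fit.png

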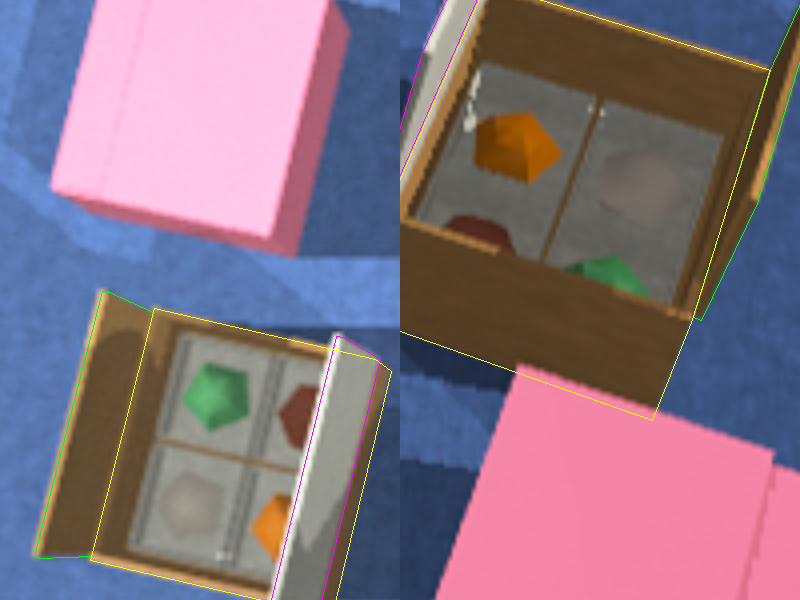

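Brown open carton at top px (182,229), pink closed look-alike at (180,140). The brown one is meant, and the crop confirms it and the model fit (503, 222, yaw −0.225). First move: up and over to outside the brown flap.

Call:
{"method": "arm_command", "body": {
  "steps": [
    [0, 0, 0, -80, 0],
    [0, 0, 0, -80, 0],
    [0, 624, -675, -80, -55],
    [0, 624, -675, -80, -55],
    [0, 624, -675, -80, -55],
    [0, 624, -675, -80, -55],
    [0, 624, -675, -80, -55],
    [0, 624, -675, -80, -55],
    [0, 624, -675, -80, -55],
    [0, 624, -675, -80, -55],
    [0, 624, -675, -80, -55],
    [0, 624, -675, -80, -55],
    [0, 624, -675, -80, -55],
    [0, 624, -675, -80, -55],
    [0, 624, -675, -80, -55],
    [0, 624, -675, -80, -55],
    [0, 624, -675, -80, -55],
    [0, 624, -675, -80, -55],
    [0, 624, -675, -80, -55],
    [0, 624, -675, -80, -55]
  ]
}}

```text
clock: 4.0
eef_pos: [532.1, 348.0, 305.1]
eef_rot: [3.141, -0.0, 1.342]
wrist_force: [-0.3, 0.4, -0.2]
finger_gap: 0.2
finger_force: 0.0
```

Call:
{"method": "arm_command", "body": {
  "steps": [
    [0, 0, 0, 60, 0],
    [0, 0, 0, 120, 0],
    [0, 0, 0, 136, 0],
    [0, -30, 0, 136, 0],
    [0, -43, 0, 136, 0],
    [0, -55, 0, 137, 0],
    [0, -67, 0, 139, 0],
    [0, -76, 0, 143, 0],
    [0, -84, 0, 148, 0],
    [0, -91, 0, 154, 0],
    [0, -98, 0, 161, 0],
    [0, -103, 0, 169, 0],
    [0, -108, 0, 178, 0],
    [0, -110, 0, 188, 0],
    [0, -112, 0, 196, 0],
    [0, -112, 0, 198, 0],
    [0, -112, 0, 198, 0]
  ]
}}

```text
clock: 6.12
eef_pos: [506.9, 240.1, 107.8]
eef_rot: [3.141, -0.0, 1.343]
wrist_force: [-7.7, -2.8, 19.1]
finger_gap: 0.4
finger_force: 9.6
```

```bash
python3 - <<'E'
from h import *
c=imaging.camera("scene");cv2.imwrite("pics/b1.png",cv2.resize(c["img"][90:300,280:560,::-1],None,fx=2,fy=2))
E
```

```text
(no output)
```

View pics/b1.png

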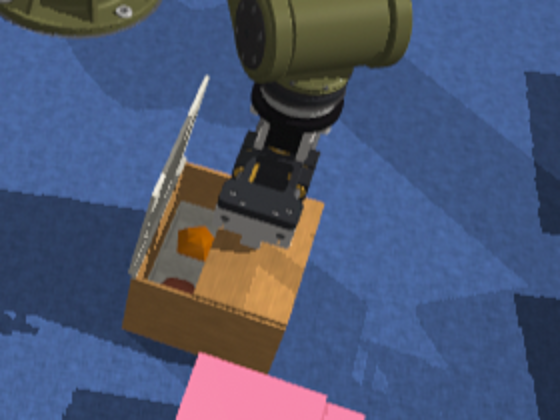

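The brown flap is flat and the white one still upright (px 170,175). Now the white flap.

Call:
{"method": "arm_command", "body": {
  "steps": [
    [0, 0, 0, -60, 0],
    [0, 0, 0, -120, 0],
    [0, 0, 0, -170, 0],
    [0, -50, 0, -180, 0],
    [0, -100, 0, -180, 0],
    [0, -148, 0, -180, 0],
    [0, -148, 0, -180, 0],
    [0, -148, 0, -130, 0],
    [0, -148, 0, -82, 0],
    [0, -125, 0, -82, 0],
    [0, -99, 0, -81, 0],
    [0, -87, 0, -80, 0],
    [0, -76, 0, -77, 0],
    [0, -65, 0, -72, 0],
    [0, -54, 0, -66, 0],
    [0, -45, 0, -58, 0],
    [0, -37, 0, -49, 0],
    [0, -31, 0, -39, 0],
    [0, -26, 0, -28, 0],
    [0, -23, 0, -17, 0]
  ]
}}

```text
clock: 8.68
eef_pos: [501.6, 217.7, 122.6]
eef_rot: [-3.141, 0.0, 1.343]
wrist_force: [0.9, 0.2, -0.1]
finger_gap: 0.7
finger_force: 0.2
```

Call:
{"method": "arm_command", "body": {
  "steps": [
    [0, 2, 0, 10, 0],
    [0, 2, 0, 14, 0],
    [0, 2, 0, 14, 0],
    [0, 2, 0, 14, 0],
    [0, 2, 0, -60, 0],
    [0, 2, 0, -110, 0]
  ]
}}

```text
clock: 9.43
eef_pos: [501.8, 219.3, 234.8]
eef_rot: [-3.141, 0.0, 1.343]
wrist_force: [0.4, -0.2, 0.1]
finger_gap: 0.7
finger_force: 0.0
```

```bash
python3 - <<'E'
from h import *
c=imaging.camera("scene");cv2.imwrite("pics/b2.png",cv2.resize(c["img"][90:300,280:560,::-1],None,fx=2,fy=2))
E
```

```text
(no output)
```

View pics/b2.png

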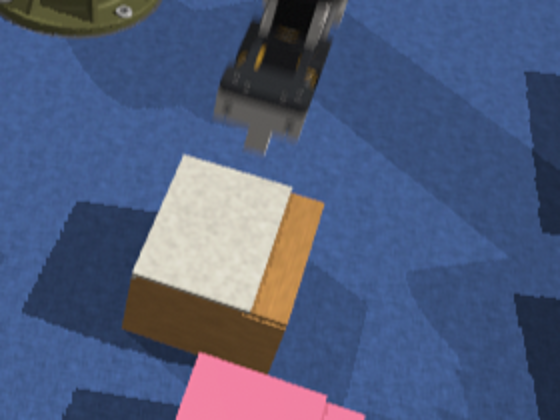

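Both flaps are closed. Go to the first tin with the fingers open.

Call:
{"method": "arm_command", "body": {
  "steps": [
    [1, -275, 164, 0, 0],
    [1, -275, 164, 0, 0],
    [1, -275, 164, 0, 0],
    [1, -275, 164, 0, 0],
    [1, -275, 164, 0, 0],
    [1, -275, 164, 0, 0],
    [1, -275, 164, 0, 0],
    [1, -275, 164, 0, 0],
    [1, -275, 164, 0, 0]
  ]
}}

```text
clock: 10.6
eef_pos: [599.6, -84.3, 233.7]
eef_rot: [3.141, -0.0, 1.344]
wrist_force: [0.6, 0.0, 0.1]
finger_gap: 87.1
finger_force: 0.0
```

```bash
python3 - <<'E'
from h import *
s=monitor.read_state();p=s["eef_pos"];print(p)
c=imaging.camera("wrist");K=np.array(c["mtx"]);V=np.array(c["view"]);R=V[:3,:3];o=-R.T@V[:3,3];print(o)
for r in trace(c,"tin_a")[:4]:
    # lid centre via green pixels in region
    g=c["img"].astype(int);m=r["region"]&(g[...,1]>g[...,0]+25)
    v,u=np.nonzero(m);q=[]
    if len(u)<20: continue
    x=(u-K[0,2])/K[0,0];y=(v-K[1,2])/K[1,1];t=np.hypot(x,y);d=np.c_[np.sin(t)*x/t,np.sin(t)*y/t,np.cos(t)]@R
    P=o+d*((75-o[2])/d[:,2])[:,None]
    print(round(r["p"],2),np.round(r["rect"]),len(u),P.mean(0).round(),P.min(0).round(),P.max(0).round())
E
```

```text
[599.59346364 -84.28780265 233.68909425]
[616.46366025 -12.82691489 394.73854478]
0.92 [220. 322.  40.  68.] 280 [ 482. -247.   75.] [ 460. -262.   75.] [ 504. -175.   75.]
0.7 [278. 198.  58.  65.] 2394 [599. -85.  75.] [ 571. -114.   75.] [626. -57.  75.]
```

Call:
{"method": "arm_command", "body": {
  "force": 25,
  "steps": [
    [1, 0, 0, 60, 0],
    [1, 0, 0, 120, 0],
    [1, 0, 0, 170, 0],
    [1, 0, 0, 188, 0],
    [1, 0, 0, 188, 0],
    [0, 0, 0, 188, 0],
    [0, 0, 0, 188, 0],
    [0, 0, 0, 188, 0],
    [0, 0, 0, 188, 0],
    [0, 0, 0, 188, 0],
    [0, 0, 0, 188, 0],
    [0, 0, 0, 178, 0],
    [0, 0, 0, 160, 0],
    [0, 0, 0, 138, 0],
    [0, 0, 0, 138, 0],
    [0, 0, 0, 138, 0],
    [0, 0, 0, 138, 0],
    [0, 0, 0, 138, 0],
    [0, 0, 0, 138, 0]
  ]
}}

```text
clock: 13.08
eef_pos: [599.6, -85.4, 95.1]
eef_rot: [-3.141, -0.0, 1.343]
wrist_force: [-0.6, -0.4, -6.4]
finger_gap: 55.0
finger_force: 25.0
```

```bash
python3 - <<'E'
from h import *
for i in range(6):
    s=monitor.read_state();print(s["clock"],s["eef_pos"].round(1) if hasattr(s["eef_pos"],"round") else s["eef_pos"],np.round(s["wrist_force"],2),s["finger_gap"]);imaging.camera("wrist")
E
```

```text
13.075 [599.6 -85.4  95.1] [-0.57 -0.38 -6.36] 55.04399828046288
13.125 [599.6 -85.5  95.2] [-0.14  0.6  -5.08] 55.25771623395191
13.175 [599.6 -85.5  95.3] [ 0.18 -0.44 -6.4 ] 54.742365737465526
13.225 [599.6 -85.5  95.3] [ 0.68 -0.03 -5.72] 55.34617682168777
13.275 [599.6 -85.5  95.4] [ 0.42  0.42 -6.38] 54.80000632295598
13.325 [599.7 -85.5  95.4] [-0.54  0.1  -6.44] 55.266979509332856
```

The first tin weighs about 6.0 N (0.61 kg). A tin at least 0.2 kg heavier would exceed the 0.67 kg maximum, so this is the heaviest and the other two can stay standing where they are. Carry it over the carton.

Call:
{"method": "arm_command", "body": {
  "force": 30,
  "steps": [
    [0, 0, 0, -25, 0],
    [0, 0, 0, -60, 0],
    [0, 0, 0, -95, 0],
    [0, 0, 0, -125, 0],
    [0, 15, -9, -125, 0],
    [0, 40, -24, -125, 0],
    [0, 70, -41, -125, 0],
    [0, 100, -59, -125, 0],
    [0, 130, -77, -125, 0],
    [0, 160, -94, -125, 0],
    [0, 190, -112, -125, 0],
    [0, 220, -130, -125, 0],
    [0, 245, -144, -125, 0],
    [0, 265, -156, -125, 0],
    [0, 278, -164, -125, 0],
    [0, 278, -164, -125, 0],
    [0, 278, -164, -125, 0],
    [0, 278, -164, -125, 0],
    [0, 278, -164, -125, 0],
    [0, 278, -164, -125, 0]
  ]
}}

```text
clock: 15.88
eef_pos: [502.8, 222.2, 220.4]
eef_rot: [3.142, 0.0, 1.342]
wrist_force: [0.7, 0.0, -6.0]
finger_gap: 55.0
finger_force: 30.0
```

```bash
python3 - <<'E'
from h import *
f=[]
for i in range(10):
    f.append(monitor.read_state()["wrist_force"][2]);c=imaging.camera("scene")
print(np.mean(f));s=monitor.read_state();print(s["eef_pos"],s["finger_gap"],s["finger_force"],s["qd"])
cv2.imwrite("pics/end.png",c["img"][:,:,::-1])
E
```

```text
-5.801232748117409
[502.72868715 222.41092549 220.45198241] 55.30229879327564 29.97340330577572 [ 5.31661187e-04  3.41475293e-04  8.91394516e-04  1.35569154e-04
  5.05603768e-04 -7.02717518e-05]
```

View pics/end.png

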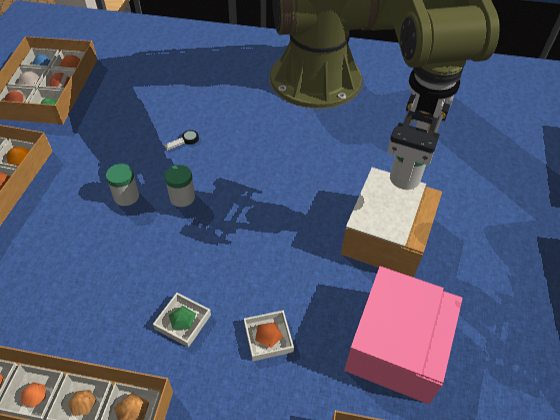

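The picture shows the tin held upright over the closed carton (px 405,172), the other two tins standing at (122,185) and (180,186), and the specimens and loupe where they were.

```bash
python3 -c "
from cell import job
print(job.sign_off())"
```

```text
the job is handed in; nothing more can be done
None
```

I handed the job in with both flaps folded flat (brown, then white) and the 0.6 kg tin held upright about 80 mm above the carton's middle; I lifted only that tin, since a heavier one would exceed the 0.67 kg limit, and left the other two standing where they were (no verdict was returned).

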